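# Set the whistle slide to its third click and sound it

## Robot

A 7-joint arm with a two-finger parallel gripper is mounted at the origin on the work surface. World frame = base frame: x ahead of the robot, y to its left, z up, the work surface at z = 0. Lengths are in m, angles in rad, forces in N, time in s.
With the tool pointing down it reaches from about 0.375 to 0.925 m from the base axis. Payload 3.1 kg.
Tool frame: the origin (TCP) lies at the very end of the fingers, on their centre line; the grasp point (between the pads) lies behind it (r.hold_point_z is the z of the grasp point in the tool frame, in m); z points along the fingers, y is the direction in which the jaws open and shut (so a half turn about z gives the same grasp; the last joint's range is limited). The gripper opens to 85 mm and grips with 20 to 120 N. Pads are 22 mm wide; open, the fingers measure 114 mm over their backs; the gripper's body (76 mm by 85 mm) begins 54 mm behind the grasp point. The pads swing forward as they close: fully open they stand 13 mm farther back than shut.
Start: joints at [-1.276, 0.383, 0.044, 1.598, -0.018, 1.161, -0.05], TCP at [0.249, 0.601, 0.231] pointing down, gripper open.
Joint ranges: [-2.61, 2.61], [-0.41, 2.15], [-1.48, 1.57], [0, 2.5], [-1.57, 4.71], [0.05, 1.97], [-2.85, 2.85]. Speed limits (rad/s): [2.79, 2.79, 3.14, 3.14, 3.14, 3.14, 3.14].

## Interface

Orientations are given as [roll, pitch, yaw] about the fixed x, y, z axes, in that order (R = Rz(yaw) Ry(pitch) Rx(roll)).
In Python, from plant import r, cams gives the robot as it stands. The module is installed in compiled form; this text tells all that it offers.
- The arm moves only by the shell command python3 -m jog 'ROWS' [OPENING] [FORCE]. ROWS is JSON, a list of rows, each an object of numbers: "x", "y", "z": the shift along the tool's x, y, z in cm; "yaw": the turn about the tool's z in degrees. In form: [{"x": .., "y": .., "z": .., "yaw": ..}, ...]. A call has 1 to 5 rows; each row shifts and turns the commanded pose from where the row before left it, along the tool's axes as they then stand; what a row does not reach is not made up. A row lasts 1/12 s, in which the tool goes at most 41.7 mm and 7.16 degrees, less where a joint would pass 70% of its speed; a pose out of reach is approached as far as the arm can. A call is refused whole if a number of a shift passes 4.17 or a number of a turn 7.16, either way. A call with a gripper value outside its range is refused whole. OPENING is the opening, from 0 (shut) to 1 (fully open), set as the call begins (- or left out, the last holds). The fingers move at their own pace and stop on an object; FORCE is the grip in N (left out, the last holds). Time passes only in rows, so rows that do not move let the fingers close. It gives the time, the measured TCP pose, the force and the opening at its end, in the units of the state.
- r.observe(): the state, without advancing time (a new reading comes with each control period).
- cams.grab_frame(name): name is "scene" or "top" or "wrist"; returns a dict with "pixels" (420x560x3 uint8, red, green, blue), "intrinsics" (3x3 intrinsics, pixels), "world_to_cam" (4x4, takes a point from world to camera coordinates). Camera axes: x right, y down, z forward; pixel columns grow to the right and rows downward; lengths in m; the calibration is good to about 2 mm. A picture is of the moment at which its call begins. There is no depth.
- r.finish_job(): hands the job in, once; it reports no verdict.
The state is a dict: "t": time; "joints": joint angles; "joint_vel": joint speeds; "joint_torque": joint torques, N m; "position": TCP position; "orientation": TCP orientation; "contact_force": force on the tool from outside, world axes, zero at the start; "torque": the same for the moment, N m; "opening": finger opening in m.
Only numpy, scipy, OpenCV 4.12 (cv2) and the standard library are available. Lean on these libraries where they do the work, as an engineer would, in place of code of your own. Each camera call takes 0.05 s, during which the arm holds its last target.

## Task

On the tool cabinet's top is a slide for tuning bird whistles. With a fingertip, push its black lever back to the closed stop, away from the whistle and the wind chest, then push it towards the whistle click by click and stop in the third click without going past it; then press the round wind key fully down for a moment so the whistle sounds, and let it up. Use light pushes, pinch and lift nothing, and leave the four loose parts on the cabinet where they stand.

Things in the scene. Friction and masses are not known exactly. Their poses are not given: they have to be found in the camera images.
- cabinet: Low oak tool cabinet, fixed, 280 (its x) x 480 (its y) x 120 mm high; tin top with a 9 mm rim. Origin: centre of its underside, z up. On the top, along x = -50 mm: wooden wind chest (y -217 to -123, 60 mm above the tin), copper whistle (to y = 25, 52 mm above the tin), then the carriage with the black lever on guide rods, a brass rack of rounded teeth beside it.
- lever_grip (a point): Centre of the lever's black finger-piece, 30 (cabinet x) x 13 (cabinet y) x 46 mm high, 73 to 119 mm above the tin, on a thin stem. Axes as the cabinet's. When closed it is at x = -50, y = 165 mm in the cabinet's frame. All else within 80 mm of it, and every loose part, stays below 67 mm above the tin.
- pitch_lever (a joint): Lever travel (m) along the cabinet's -y, towards the whistle: 0 = closed notch at the stop, up to 0.09. A spring plunger clicks into a notch every 18 mm: third click 0.054. About 6 N pushes it out of a notch; past half-way it snaps on to the next notch by itself and rests there. Starts one or two clicks from closed, rarely between them.
- wind_key (a joint): Travel of the wind key (m): 0 up, 0.007 fully down; sprung, about 5 N to press it down, comes up by itself.
- wind_key_top (a point): Centre of the top face of the wind key, a round pearl-white button 30 mm across in a brass collar 46 mm across and 12 mm high on the wind chest; pressed straight down. The face is 83 mm above the tin when up.
- whistle: Loose spare copper whistle, standing, 26 mm foot, 66 mm high; origin at the centre of its underside. Leave it alone.
- piston: Loose steel piston cylinder, standing, 30 mm across, 42 mm high; origin at the centre of its underside. Leave it alone.
- wing: Loose mother-of-pearl wing plate, lying flat, about 30 x 60 x 5 mm; origin under its middle. Leave it alone.
- cage_foot: Loose cast bronze cage foot, standing, 44 mm across, 36 mm high; origin at the centre of its underside. Leave it alone.

How it is judged:
By the outcome, as a careful person would: the job done as asked, in the order asked, and still so for the second after the job is handed in, with the robot touching nothing.
It also fails if it takes over 64 s, if anything falls off the work surface, if the arm or the gripper's body presses on something with over 40 N, if the wrist force passes 120 N, or if a joint passes its speed limit or range.

## Working session

There is one attempt and no reset: what is moved stays moved. The work goes in short steps, Python scripts to look and compute and a shell command to move; the robot and the scene stay as the last step left them, time stands still between calls to the robot, and variables do not carry over. Pictures are saved under pics/ and viewed, and the job is handed in when it is done.

```bash
mkdir -p pics
cat > h.py <<'E'
import numpy as np,cv2
from plant import r,cams
def save(n,f):
    d=cams.grab_frame(n); cv2.imwrite('pics/'+f,d['pixels'][:,:,::-1]); np.savez('pics/'+f+'.npz',K=d['intrinsics'],T=d['world_to_cam']); return d
def ray(f,u,v,z):
    a=np.load('pics/'+f+'.npz');K,T=a['K'],a['T'];R=T[:3,:3];c=-R.T@T[:3,3]
    d=R.T@np.linalg.inv(K)@[u,v,1]; return c+d*(z-c[2])/d[2]
def proj(f,p):
    a=np.load('pics/'+f+'.npz');q=a['T'][:3,:3]@p+a['T'][:3,3];q=a['K']@q;return q[:2]/q[2]
def st():
    s=r.observe();print({k:np.round(s[k],4).tolist() for k in ('t','position','orientation','contact_force','opening','joints')})
E
python3 - <<'E'
from h import *
save('scene','s0.png');save('top','t0.png');save('wrist','w0.png');st();print(r.hold_point_z)
E
```

```text
{'t': 0.15, 'position': [0.2485, 0.5998, 0.2302], 'orientation': [-3.1395, 0.0001, 2.7489], 'contact_force': [0.506, 0.494, -0.6559], 'opening': 0.0853, 'joints': [-1.2758, 0.3836, 0.0438, 1.5992, -0.0179, 1.1612, -0.0499]}
-0.0187
```

View pics/t0.png

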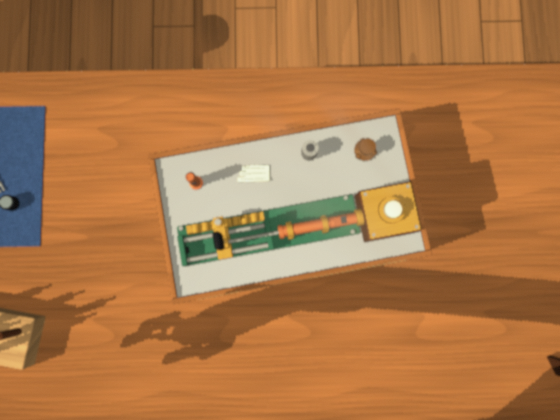

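View pics/s0.png

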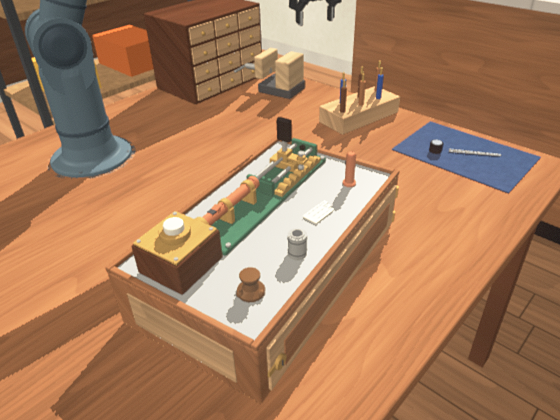

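View pics/w0.png

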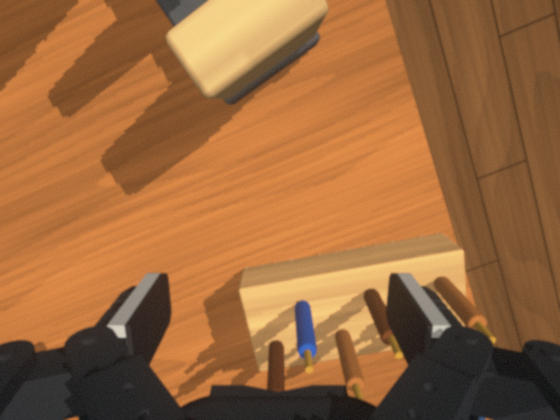

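Run:
```python
import cv2
a=cv2.imread('pics/t0.png');cv2.imwrite('pics/t0z.png',cv2.resize(a[100:310,145:445],(800,560),interpolation=cv2.INTER_CUBIC))
a=cv2.imread('pics/s0.png');cv2.imwrite('pics/s0z.png',cv2.resize(a[100:390,100:410],(640,598),interpolation=cv2.INTER_CUBIC))
from h import *
for z in (.12,.129):
  print(z,[np.round(ray('t0.png',u,v,z),4).tolist() for u,v in ((155,158),(400,113),(430,250),(177,297))])
print(ray('t0.png',393,209,.203),ray('s0.png',174,227,.203))
T=np.load('pics/t0.png.npz')['T'];print(-T[:3,:3].T@T[:3,3])
```

```text
0.12 [[0.7239, 0.252, 0.12], [0.8031, -0.2119, 0.12], [0.5427, -0.2556, 0.12], [0.4656, 0.2094, 0.12]]
0.129 [[0.7219, 0.2498, 0.129], [0.8003, -0.2096, 0.129], [0.5425, -0.2529, 0.129], [0.4661, 0.2076, 0.129]]
[ 0.61040284 -0.17138772  0.203     ] [ 0.62219467 -0.17626557  0.203     ]
[0.51459049 0.02345902 1.04061722]
```

View pics/t0z.png

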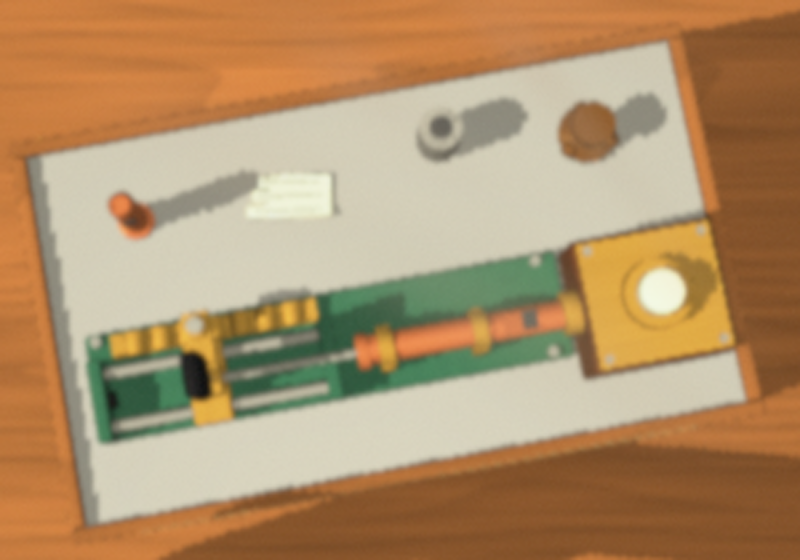

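View pics/s0z.png

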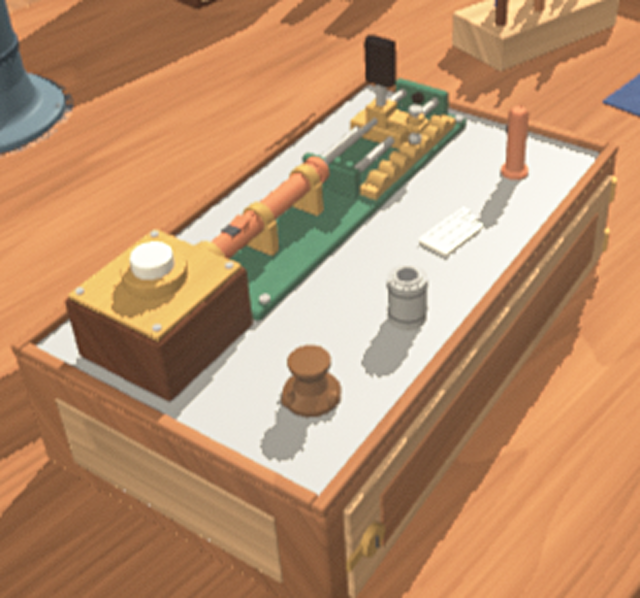

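```bash
cat > fit.py <<'E'
from h import *
from scipy.optimize import least_squares
def W(p,c):
    x,y,a=p[:3];return np.array([x+np.cos(a)*c[0]-np.sin(a)*c[1],y+np.sin(a)*c[0]+np.cos(a)*c[1],c[2]])
obs=[('t0.png',430,249.2,(-.14,-.24,'r')),('t0.png',175.7,297.6,(-.14,.24,'r')),('t0.png',153.2,158.9,(.14,.24,'r')),('t0.png',401.1,112.4,(.14,-.24,'r')),
('t0.png',393.2,209.1,(-.05,-.17,'k')),('s0.png',173.1,225.9,(-.05,-.17,'k')),('s0.png',257.4,343.6,(.14,-.24,'r')),('s0.png',108.7,269,(-.14,-.24,'r')),('s0.png',397.9,171.2,(.14,.24,'r')),
('s0.png',284.5,129.5,(-.05,'L','m')),('t0.png',218.5,240.8,(-.05,'L','m'))]
def f(p):
    e=[]
    for n,u,v,c in obs:
        t=p[3];z={'r':t+.009,'k':t+.083,'m':t+.096}[c[2]];y=p[4] if c[1]=='L' else c[1]
        e+=list(proj(n,W(p,(c[0],y,z)))-[u,v])
    return e
if __name__=='__main__':
  s=least_squares(f,[.63,0,.16,.12,.14],loss='soft_l1');p=s.x
  print(np.round(p,4),'lever travel',.165-p[4]);print(np.round(np.array(f(p)).reshape(-1,2),1).tolist())
  print('key',W(p,(-.05,-.17,p[3]+.083)),'lever',W(p,(-.05,p[4],p[3]+.096)),'closed',W(p,(-.05,.165,p[3]+.096)))
  np.save('p.npy',p)
E
python3 fit.py
```

```text
[0.6328 0.004  0.1753 0.1158 0.1305] lever travel 0.034484594502692645
[[1.5, 3.9], [-2.9, 6.6], [-5.7, -3.9], [-2.8, -5.0], [-0.4, -1.5], [-0.2, -0.6], [-0.4, 6.4], [-4.6, 0.4], [0.4, 0.1], [-1.0, 1.6], [-0.8, 0.3]]
key [ 0.61320417 -0.17206523  0.19883956] lever [0.56078857 0.12384373 0.21183956] closed [0.55477381 0.15779973 0.21183956]
```

Run:
```python
from fit import *
for tin in (.111,.116,.12):
  def g(q):
    p=np.r_[q[:3],tin,q[3]];e=np.array(f(p)).reshape(-1,2)
    R=[]
    for (n,u,v,c),k in zip(obs,e):
      if c[2]=='r':
        k=proj(n,W(p,(np.sign(c[0])*q[4],np.sign(c[1])*q[5],tin+.009)))-[u,v]
      R.append(k)
    return np.array(R).ravel()
  s=least_squares(g,[.63,0,.16,.14,.14,.24],loss='soft_l1');q=s.x
  print(tin,np.round(q,4),s.cost,np.round(s.fun.reshape(-1,2),1).tolist())
  p=np.r_[q[:3],tin,q[3]];print('key',W(p,(-.05,-.17,tin+.083)),'lever',W(p,(-.05,q[3],tin+.096)),.165-q[3])
  np.save('p.npy',p)
```

```text
0.111 [0.633  0.0032 0.1708 0.1316 0.1331 0.2351] 26.23183899896592 [[-2.4, 1.3], [-0.3, 1.5], [-1.1, -1.0], [-4.3, 0.2], [-0.6, -0.8], [-0.3, 2.1], [-3.9, 4.2], [1.2, 2.3], [-4.0, 3.0], [-0.6, 3.9], [-0.7, 0.1]]
key [ 0.61265155 -0.17283847  0.194     ] lever [0.56139251 0.12434705 0.207     ] 0.03342625978428668
0.116 [0.6333 0.0027 0.1723 0.1317 0.132  0.2347] 16.636322769894694 [[-1.6, 0.3], [-0.3, 1.0], [-1.3, -1.0], [-3.6, -0.4], [0.3, -1.5], [-0.9, -0.3], [-4.4, 1.5], [1.0, 0.4], [-4.4, 0.8], [-0.7, 1.6], [-0.8, -0.1]]
key [ 0.61322516 -0.17335407  0.199     ] lever [0.56150283 0.12389091 0.212     ] 0.03328858878875343
0.12 [0.6344 0.0016 0.1723 0.1318 0.1319 0.2346] 17.13001358524717 [[-0.5, -0.4], [-0.1, 0.5], [-1.2, -2.0], [-2.6, -1.6], [1.5, -2.4], [-1.5, -1.8], [-4.6, 0.4], [0.3, -0.8], [-4.1, -0.5], [-0.7, 0.1], [-0.5, -0.9]]
key [ 0.61430085 -0.17446764  0.203     ] lever [0.56254919 0.12286504 0.216     ] 0.03319714760521844
```

```bash
python3 -m jog '[{"z":-3,"yaw":-6.45},{"z":-3,"yaw":-6.45},{"z":-2,"yaw":-6.45},{"yaw":-6.45},{"yaw":-6.45}]' 0; python3 -m jog '[{},{}]';cat > rel.py <<'E'
from h import *
# TCP in cabinet frame and what remains
p=np.load('p.npy');s=r.observe();P=s['position'];a=p[2];d=np.array(P[:2])-p[:2]
print('t',round(s['t'],2),'cab xy mm',np.round(1e3*np.array([np.cos(a)*d[0]+np.sin(a)*d[1],-np.sin(a)*d[0]+np.cos(a)*d[1]]),1),'z',round(P[2],4),'yawerr deg',round(np.degrees(s['orientation'][2]-a)%360-180,2),'rp',np.round(s['orientation'][:2],3),'F',np.round(s['contact_force'],1),'open',round(s['opening'],4))
E
python3 rel.py
```

```text
t 0.15 cab xy mm [-277.6  655.5] z 0.2302 yawerr deg -32.38 rp [-3.14  0.  ] F [ 0.5  0.5 -0.7] open 0.0853schema error: expected keys x, y, z, yaw
schema error: expected keys x, y, z, yaw
```

All four keys are needed.

```bash
python3 -m jog '[{"x":0,"y":0,"z":-3,"yaw":-6.45},{"x":0,"y":0,"z":-3,"yaw":-6.45},{"x":0,"y":0,"z":-2,"yaw":-6.45},{"x":0,"y":0,"z":0,"yaw":-6.45},{"x":0,"y":0,"z":0,"yaw":-6.45}]' 0; python3 -m jog '[{"x":0,"y":0,"z":0,"yaw":0},{"x":0,"y":0,"z":0,"yaw":0}]';python3 rel.py
```

```text
t: 0.57
position: [0.2492, 0.6015, 0.3137]
orientation: [3.138, 0.002, -2.966]
contact_force: [-1.0, 0.1, -0.2]
opening: 0.0253
t: 0.73
position: [0.2487, 0.6001, 0.3106]
orientation: [-3.141, -0.001, -2.974]
contact_force: [0.3, 0.0, -0.4]
opening: 0.0004
t 0.73 cab xy mm [-277.4  655.8] z 0.3106 yawerr deg -0.29 rp [-3.141e+00 -1.000e-03] F [ 0.3  0.  -0.4] open 0.0004
```

```bash
for i in 1; do python3 -m jog '[{"x":-1.5,"y":-3.6,"z":0,"yaw":0},{"x":-1.5,"y":-3.6,"z":0,"yaw":0},{"x":-1.5,"y":-3.6,"z":0,"yaw":0},{"x":-1.5,"y":-3.6,"z":0,"yaw":0},{"x":-1.5,"y":-3.6,"z":0,"yaw":0}]'; python3 -m jog '[{"x":-1.5,"y":-3.6,"z":0,"yaw":0},{"x":-1.5,"y":-3.6,"z":0,"yaw":0},{"x":-1.5,"y":-3.6,"z":0,"yaw":0},{"x":-1.5,"y":-3.6,"z":0,"yaw":0},{"x":-1.5,"y":-3.6,"z":0,"yaw":0}]'; python3 -m jog '[{"x":-1.5,"y":-3.6,"z":0,"yaw":0},{"x":-1.5,"y":-3.6,"z":0,"yaw":0},{"x":-1.5,"y":-3.6,"z":0,"yaw":0},{"x":-1.5,"y":-3.6,"z":0,"yaw":0},{"x":-1.5,"y":-3.6,"z":0,"yaw":0}]';done;python3 rel.py
```

```text
t: 1.15
position: [0.3537, 0.4338, 0.3105]
orientation: [-3.141, -0.001, -2.974]
contact_force: [0.4, -0.4, 0.6]
opening: -0.0001
t: 1.57
position: [0.4579, 0.2691, 0.3107]
orientation: [-3.141, -0.001, -2.974]
contact_force: [-0.1, 1.0, 0.1]
opening: -0.0002
t: 1.98
position: [0.5622, 0.1046, 0.3108]
orientation: [3.142, -0.001, -2.974]
contact_force: [1.0, 0.6, 0.0]
opening: -0.0
t 1.98 cab xy mm [-53.4 113.9] z 0.3108 yawerr deg -0.28 rp [ 3.142e+00 -1.000e-03] F [1.  0.6 0. ] open -0.0
```

```bash
python3 -m jog '[{"x":-0.3,"y":-2.4,"z":0,"yaw":0},{"x":0,"y":-1.5,"z":0,"yaw":0},{"x":0,"y":0,"z":0,"yaw":0}]'; python3 -c "
from h import *
save('wrist','w1.png');save('top','t1.png');save('scene','s1.png')
a=cv2.imread('pics/s1.png');cv2.imwrite('pics/s1z.png',cv2.resize(a[0:290,150:460],(640,598)))"; python3 rel.py
```

```text
t: 2.23
position: [0.572, 0.0621, 0.3107]
orientation: [-3.139, -0.001, -2.983]
contact_force: [-0.6, -1.0, 0.5]
opening: -0.0005
t 2.38 cab xy mm [-50.8  78.6] z 0.3107 yawerr deg -0.09 rp [ 3.14e+00 -1.00e-03] F [-0.7  1.2 -0.1] open 0.0002
```

View pics/w1.png

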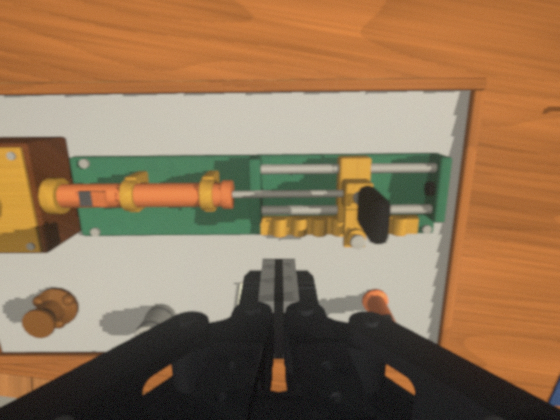

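View pics/s1z.png

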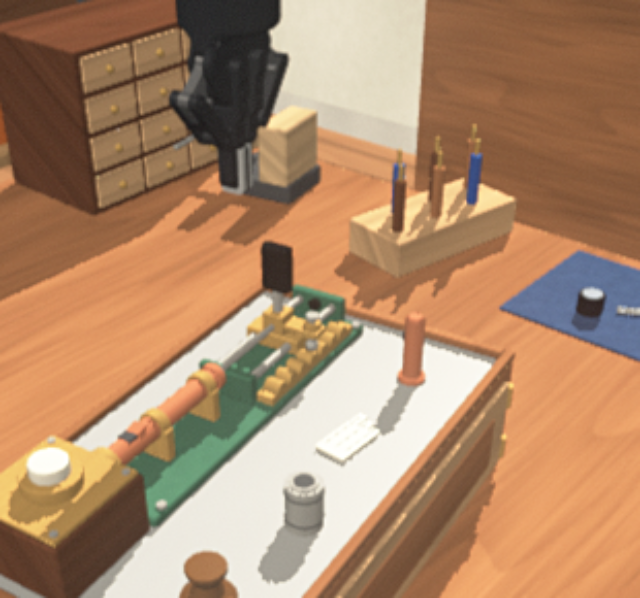

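```bash
python3 - <<'E'
from fit import *
p=np.load('p.npy')
print(p,'rim corner',proj('w1.png',W(p,(-.132,.2346,.129))),proj('w1.png',W(p,(-.14,.24,.129))))
for z in (73,119):
  for y in (-6.5,6.5):
    for x in (-15,15): print(z,y,x,*[proj(n,W(p,(-.05+x/1e3,p[4]+y/1e3,.12+z/1e3))).round(0) for n in ('w1.png','t0.png','s0.png')])
E
python3 -c "
import cv2
a=cv2.imread('pics/w1.png');cv2.imwrite('pics/w1z.png',cv2.resize(a[130:270,320:480],(640,560),interpolation=cv2.INTER_CUBIC))"
```

```text
[0.63440951 0.00158815 0.17232672 0.12       0.13180285] rim corner [474.70662259  86.25027155] [482.59722464  75.94186615]
73 -6.5 -15 [355. 183.] [225. 249.] [275. 140.]
73 -6.5 15 [353. 223.] [222. 231.] [289. 144.]
73 6.5 -15 [373. 183.] [217. 250.] [279. 137.]
73 6.5 15 [370. 223.] [214. 233.] [293. 141.]
119 -6.5 -15 [370. 200.] [222. 248.] [275. 118.]
119 -6.5 15 [367. 246.] [219. 229.] [289. 121.]
119 6.5 -15 [391. 200.] [214. 249.] [278. 115.]
119 6.5 15 [388. 246.] [211. 231.] [293. 119.]
```

View pics/w1z.png

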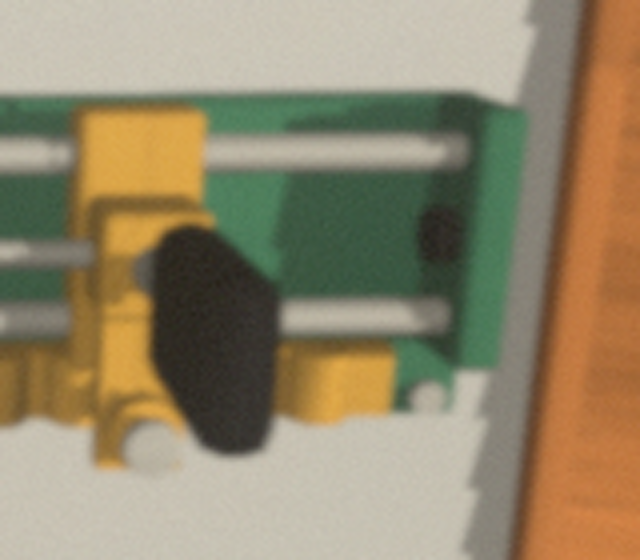

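```bash
python3 -m jog '[{"x":0,"y":0,"z":3,"yaw":0},{"x":0,"y":0,"z":3,"yaw":0},{"x":0,"y":0,"z":2.4,"yaw":0},{"x":0,"y":0,"z":1.3,"yaw":0},{"x":0,"y":0,"z":0,"yaw":0}]';python3 -m jog '[{"x":0,"y":1,"z":0,"yaw":0},{"x":0,"y":0.5,"z":0,"yaw":0},{"x":0,"y":0,"z":0,"yaw":0}]'; python3 rel.py;  python3 -c "
from h import *
save('scene','s2.png')
a=cv2.imread('pics/s2.png');cv2.imwrite('pics/s2z.png',cv2.resize(a[60:205,210:365],(640,598)))"
```

```text
t: 2.8
position: [0.5677, 0.0714, 0.2099]
orientation: [3.141, -0.009, -2.967]
contact_force: [-0.4, -0.0, 0.1]
opening: -0.0001
t: 3.05
position: [0.5697, 0.0873, 0.216]
orientation: [3.139, 0.003, -2.967]
contact_force: [-0.2, 0.5, 0.7]
opening: 0.0001
t 3.05 cab xy mm [-49.   95.6] z 0.216 yawerr deg 0.14 rp [3.139e+00 3.000e-03] F [-0.2  0.5  0.7] open 0.0001
```

View pics/s2z.png

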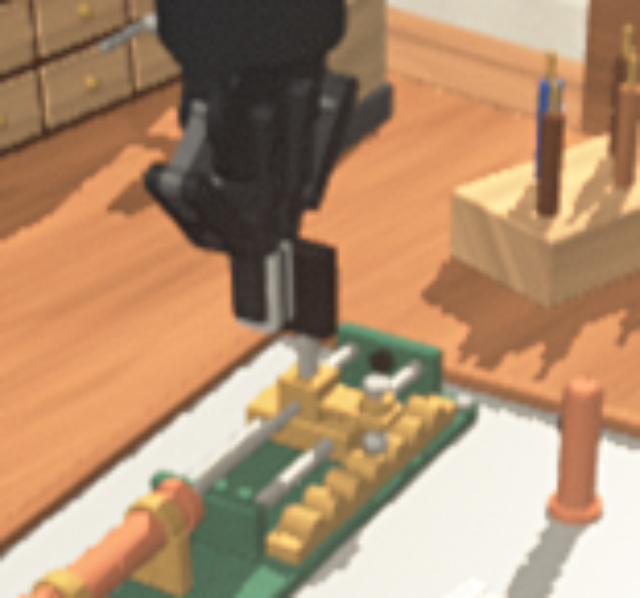

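```bash
for i in 1 2; do python3 -m jog '[{"x":0,"y":0.2,"z":0,"yaw":0},{"x":0,"y":0.2,"z":0,"yaw":0},{"x":0,"y":0.2,"z":0,"yaw":0},{"x":0,"y":0,"z":0,"yaw":0}]' >/dev/null; python3 rel.py;done;  python3 -m jog '[{"x":0,"y":0.2,"z":0,"yaw":0},{"x":0,"y":0.2,"z":0,"yaw":0},{"x":0,"y":0,"z":0,"yaw":0}]'>/dev/null; python3 rel.py
```

```text
t 3.43 cab xy mm [-50.3  98.1] z 0.2145 yawerr deg -0.11 rp [3.141 0.   ] F [-0.7  0.3  0.7] open -0.0
t 3.77 cab xy mm [-50.5 104.4] z 0.2142 yawerr deg -0.08 rp [ 3.141 -0.   ] F [ 0.1  0.9 -0.7] open 0.0001
t 4.02 cab xy mm [-50.4 108.4] z 0.2142 yawerr deg -0.08 rp [ 3.141 -0.   ] F [ 0.3 -0.4 -0.5] open -0.0001
```

```bash
for i in 1 2 3 4; do python3 -m jog '[{"x":0,"y":0.2,"z":0,"yaw":0},{"x":0,"y":0.2,"z":0,"yaw":0},{"x":0,"y":0,"z":0,"yaw":0}]' >/dev/null; python3 rel.py;done
```

```text
t 4.27 cab xy mm [-50.4 112. ] z 0.2143 yawerr deg -0.1 rp [-3.141 -0.   ] F [-0.1 -0.2  0.5] open -0.0001
t 4.52 cab xy mm [-50.4 112.7] z 0.2143 yawerr deg -0.24 rp [-3.138 -0.   ] F [ 0.8 -4.7  1. ] open 0.0
t 4.77 cab xy mm [-50.4 118.1] z 0.2143 yawerr deg -0.23 rp [-3.14  0.  ] F [-0.1 -3.   0.5] open 0.0001
t 5.02 cab xy mm [-50.4 126.2] z 0.2142 yawerr deg -0.01 rp [ 3.139 -0.   ] F [-0.2  1.3  0. ] open -0.0004
```

```bash
for i in 1 2 3 4 5; do python3 -m jog '[{"x":0,"y":0.2,"z":0,"yaw":0},{"x":0,"y":0.2,"z":0,"yaw":0},{"x":0,"y":0,"z":0,"yaw":0}]' >/dev/null; python3 rel.py;done
```

```text
t 5.27 cab xy mm [-50.4 129.4] z 0.2142 yawerr deg -0.02 rp [ 3.14 -0.  ] F [-0.2 -0.4  0.2] open 0.0003
t 5.52 cab xy mm [-50.4 130.4] z 0.2143 yawerr deg -0.17 rp [-3.14 -0.  ] F [-0.1 -2.4 -0. ] open -0.0001
t 5.77 cab xy mm [-50.4 133.4] z 0.2143 yawerr deg -0.25 rp [-3.139 -0.   ] F [ 0.3 -4.2  0.6] open -0.0002
t 6.02 cab xy mm [-50.3 142. ] z 0.2142 yawerr deg -0.06 rp [3.139 0.   ] F [-0.4  0.4  0.1] open -0.0002
t 6.27 cab xy mm [-50.4 146. ] z 0.2142 yawerr deg 0.02 rp [3.14 0.  ] F [ 0.  -0.   1.1] open -0.0004
```

```bash
for i in 1 2 3; do python3 -m jog '[{"x":0,"y":0.2,"z":0,"yaw":0},{"x":0,"y":0,"z":0,"yaw":0}]' >/dev/null; python3 rel.py;done
```

```text
t 6.43 cab xy mm [-50.3 146.8] z 0.2142 yawerr deg -0.06 rp [ 3.141 -0.   ] F [-0.6  0.1  0.1] open 0.0
t 6.6 cab xy mm [-50.3 148. ] z 0.2143 yawerr deg -0.11 rp [3.141 0.   ] F [ 0.3  0.7 -0.2] open -0.0
t 6.77 cab xy mm [-50.3 148.3] z 0.2143 yawerr deg -0.18 rp [-3.14 -0.  ] F [ 0.3 -3.   0.7] open 0.0002
```

```bash
for i in 1 2 3 4; do python3 -m jog '[{"x":0,"y":0.2,"z":0,"yaw":0},{"x":0,"y":0,"z":0,"yaw":0}]' >/dev/null; python3 rel.py;done
```

```text
t 6.93 cab xy mm [-50.4 148.9] z 0.2143 yawerr deg -0.25 rp [-3.138 -0.   ] F [-0.3 -4.2  0.3] open 0.0001
t 7.1 cab xy mm [-50.3 149.8] z 0.2143 yawerr deg -0.29 rp [-3.137 -0.   ] F [ 0.1 -7.4 -0. ] open -0.0001
t 7.27 cab xy mm [-50.4 149.7] z 0.2144 yawerr deg -0.37 rp [-3.135 -0.   ] F [ 0.1 -8.7  1. ] open -0.0004
t 7.43 cab xy mm [-50.4 149.8] z 0.2143 yawerr deg -0.45 rp [-3.132e+00 -1.000e-03] F [  0.7 -11.    1.4] open -0.0003
```

```bash
python3 -m jog '[{"x":0,"y":-1.5,"z":0,"yaw":0},{"x":0,"y":-2,"z":0,"yaw":0},{"x":0,"y":0,"z":-3,"yaw":0},{"x":0,"y":0,"z":-3,"yaw":0},{"x":0,"y":0,"z":-1,"yaw":0}]';python3 -m jog '[{"x":0,"y":3,"z":0,"yaw":0},{"x":0,"y":3,"z":0,"yaw":0},{"x":0,"y":2.3,"z":0,"yaw":0},{"x":0,"y":0,"z":0,"yaw":0},{"x":0,"y":0,"z":0,"yaw":0}]';python3 rel.py;  python3 -c "
from h import *
save('top','t2.png')
a=cv2.imread('pics/t2.png');cv2.imwrite('pics/t2z.png',cv2.resize(a[180:310,145:305],(640,520),interpolation=cv2.INTER_CUBIC));save('wrist','w2.png')
save('scene','s3.png')
a=cv2.imread('pics/s3.png');cv2.imwrite('pics/s3z.png',cv2.resize(a[60:205,210:365],(640,598)))"
```

```text
t: 7.85
position: [0.5661, 0.1145, 0.2888]
orientation: [3.139, 0.007, -2.972]
contact_force: [-0.3, -0.2, 0.7]
opening: -0.0001
t: 8.27
position: [0.5485, 0.1991, 0.2838]
orientation: [3.14, -0.001, -2.966]
contact_force: [0.9, 0.5, -1.1]
opening: -0.0002
t 8.27 cab xy mm [-50.8 209.3] z 0.2838 yawerr deg 0.21 rp [ 3.14e+00 -1.00e-03] F [ 0.9  0.5 -1.1] open -0.0002
```

View pics/s3z.png

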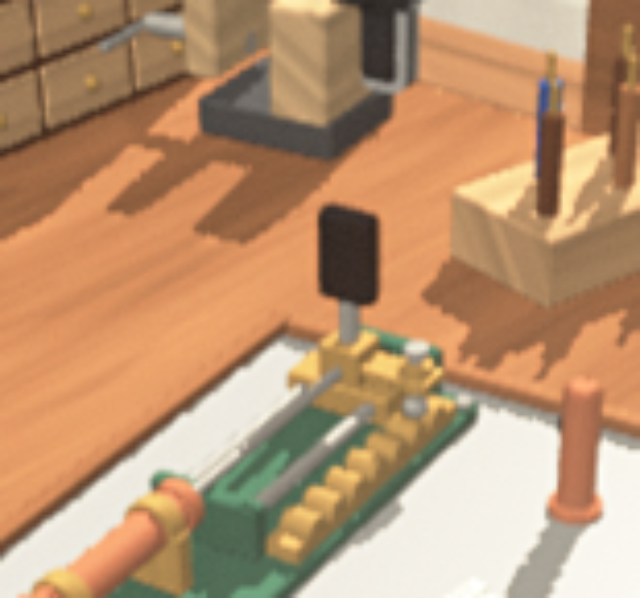

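View pics/w2.png

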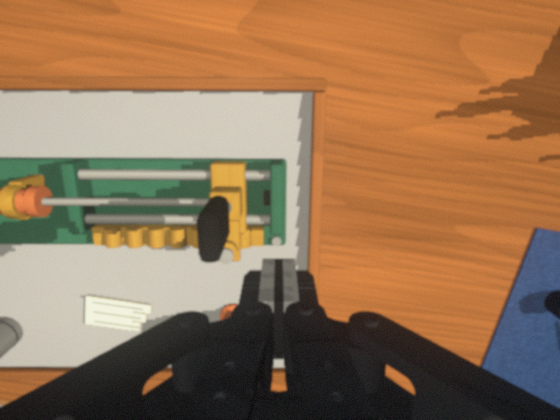

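```bash
python3 -m jog '[{"x":0,"y":0,"z":2.5,"yaw":0},{"x":0,"y":0,"z":2.5,"yaw":0},{"x":0,"y":0,"z":1.5,"yaw":0},{"x":0,"y":0,"z":0.5,"yaw":0},{"x":0,"y":0,"z":0,"yaw":0}]';python3 -m jog '[{"x":0,"y":-0.5,"z":0,"yaw":0},{"x":0,"y":-0.5,"z":0,"yaw":0},{"x":0,"y":0,"z":0,"yaw":0},{"x":0,"y":0,"z":0,"yaw":0}]' > /dev/null; python3 rel.py; for i in 1 2 3; do python3 -m jog '[{"x":0,"y":-0.2,"z":0,"yaw":0},{"x":0,"y":-0.2,"z":0,"yaw":0},{"x":0,"y":0,"z":0,"yaw":0}]' >/dev/null; python3 rel.py;done
```

```text
t: 8.83
position: [0.5488, 0.1937, 0.2125]
orientation: [-3.14, -0.004, -2.974]
contact_force: [-0.1, 0.5, -0.0]
opening: 0.0001
t 9.17 cab xy mm [-49.2 194.7] z 0.2157 yawerr deg -0.24 rp [3.141e+00 3.000e-03] F [ 0.1 -0.3  0.3] open -0.0002
t 9.42 cab xy mm [-50.1 191.2] z 0.2145 yawerr deg -0.15 rp [-3.141  0.   ] F [-0.  -0.2 -0.8] open -0.0001
t 9.67 cab xy mm [-50.3 188.6] z 0.2143 yawerr deg -0.1 rp [3.14 0.  ] F [0.1 2.4 0. ] open -0.0
t 9.92 cab xy mm [-50.3 186.5] z 0.2143 yawerr deg 0.0 rp [3.138 0.   ] F [-1.4  4.6 -0.8] open -0.0001
```

```bash
for i in 1 2 3 4; do python3 -m jog '[{"x":0,"y":-0.2,"z":0,"yaw":0},{"x":0,"y":0,"z":0,"yaw":0}]' >/dev/null; python3 rel.py;done
```

```text
t 10.08 cab xy mm [-50.3 182.7] z 0.2143 yawerr deg -0.05 rp [ 3.141 -0.   ] F [-0.9  2.7  0.4] open 0.0001
t 10.25 cab xy mm [-50.3 178. ] z 0.2142 yawerr deg -0.17 rp [-3.14 -0.  ] F [-0.2  0.7 -0.1] open 0.0002
t 10.42 cab xy mm [-50.2 175.2] z 0.2142 yawerr deg -0.26 rp [-3.14 -0.  ] F [ 0.5 -0.4  0.1] open 0.0001
t 10.58 cab xy mm [-50.3 174.2] z 0.2142 yawerr deg -0.22 rp [-3.141 -0.   ] F [-1.  -0.5  0.1] open -0.0002
```

```bash
for i in 1 2 3 4 5 6; do python3 -m jog '[{"x":0,"y":-0.2,"z":0,"yaw":0},{"x":0,"y":0,"z":0,"yaw":0}]' >/dev/null; python3 rel.py;done
```

```text
t 10.75 cab xy mm [-50.3 172.9] z 0.2143 yawerr deg -0.17 rp [-3.141 -0.   ] F [-0.2  0.4  0.5] open -0.0002
t 10.92 cab xy mm [-50.3 171.1] z 0.2143 yawerr deg -0.15 rp [-3.141 -0.   ] F [0.1 1.  1.1] open -0.0004
t 11.08 cab xy mm [-50.3 170.6] z 0.2143 yawerr deg -0.1 rp [3.14 0.  ] F [-0.4  1.7 -0.1] open 0.0005
t 11.25 cab xy mm [-50.3 170.2] z 0.2143 yawerr deg -0.02 rp [3.138 0.   ] F [-0.2  5.  -1.5] open 0.0
t 11.42 cab xy mm [-50.3 168. ] z 0.2143 yawerr deg -0.0 rp [3.139 0.   ] F [-0.4  5.  -0. ] open -0.0001
t 11.58 cab xy mm [-50.3 163.9] z 0.2143 yawerr deg -0.08 rp [-3.141  0.   ] F [-0.7  2.4  0.6] open 0.0001
```

```bash
for i in 1 2 3 4 5 ; do python3 -m jog '[{"x":0,"y":-0.2,"z":0,"yaw":0},{"x":0,"y":0,"z":0,"yaw":0}]' >/dev/null; python3 rel.py;done
```

```text
t 11.75 cab xy mm [-50.3 159.4] z 0.2142 yawerr deg -0.21 rp [-3.139 -0.   ] F [-0.5 -0.   0.5] open 0.0002
t 11.92 cab xy mm [-50.3 157.3] z 0.2142 yawerr deg -0.26 rp [-3.14 -0.  ] F [ 0.9 -1.5  0.2] open 0.0003
t 12.08 cab xy mm [-50.3 156.3] z 0.2143 yawerr deg -0.21 rp [-3.141 -0.   ] F [ 0.4 -1.   0.3] open 0.0
t 12.25 cab xy mm [-50.3 154.9] z 0.2143 yawerr deg -0.16 rp [-3.141 -0.   ] F [0.3 0.3 0.4] open -0.0001
t 12.42 cab xy mm [-50.3 153.2] z 0.2143 yawerr deg -0.15 rp [-3.141 -0.   ] F [ 0.7 -1.1 -0.5] open -0.0002
```

```bash
for i in 1 2 3 4 ; do python3 -m jog '[{"x":0,"y":-0.2,"z":0,"yaw":0},{"x":0,"y":0,"z":0,"yaw":0}]' >/dev/null; python3 rel.py;done
```

```text
t 12.58 cab xy mm [-50.3 152.6] z 0.2143 yawerr deg -0.1 rp [3.14 0.  ] F [-1.   2.3 -0.3] open -0.0002
t 12.75 cab xy mm [-50.3 152.2] z 0.2143 yawerr deg -0.02 rp [3.138 0.   ] F [-1.2  4.6 -0.5] open 0.0002
t 12.92 cab xy mm [-50.4 150. ] z 0.2143 yawerr deg -0.0 rp [3.139 0.   ] F [-1.1  4.6 -0.5] open -0.0003
t 13.08 cab xy mm [-50.4 145.9] z 0.2142 yawerr deg -0.08 rp [-3.141 -0.   ] F [-0.2  2.4 -0.1] open -0.0
```

```bash
for i in 1 2; do python3 -m jog '[{"x":0,"y":-0.1,"z":0,"yaw":0},{"x":0,"y":0,"z":0,"yaw":0}]' >/dev/null; python3 rel.py;done
```

```text
t 13.25 cab xy mm [-50.3 142.9] z 0.2142 yawerr deg -0.19 rp [-3.14 -0.  ] F [ 0.6  0.  -0.7] open 0.0002
t 13.42 cab xy mm [-50.3 141.6] z 0.2143 yawerr deg -0.23 rp [-3.14 -0.  ] F [ 0.1  0.  -0.2] open 0.0
```

```bash
python3 -m jog '[{"x":0,"y":1,"z":0,"yaw":0},{"x":0,"y":2.5,"z":0,"yaw":0},{"x":0,"y":1,"z":-2,"yaw":0},{"x":0,"y":0,"z":-4,"yaw":0},{"x":0,"y":0,"z":-2,"yaw":0}]'; python3 -m jog '[{"x":0,"y":0,"z":0,"yaw":0},{"x":0,"y":0,"z":0,"yaw":0}]'>/dev/null;python3 rel.py;  python3 -c "
from h import *
save('scene','s4.png');save('wrist','w3.png')
a=cv2.imread('pics/s4.png');cv2.imwrite('pics/s4z.png',cv2.resize(a[60:205,210:365],(640,598)))
p=np.load('p.npy');p=p.copy()
from fit import W
for k in range(6):
  print(k,*[proj(n,W(p,(-.05,.1685-.018*k,.12+.119))).round(1) for n in ('w3.png','s4.png','s3.png')], (proj('s4.png',W(p,(-.05,.1685-.018*k,.12+.119)))-[210,60])*4.13)
"
```

```text
t: 13.83
position: [0.5532, 0.1812, 0.2974]
orientation: [3.141, 0.003, -2.969]
contact_force: [0.8, -0.5, 0.9]
opening: -0.0004
t 14.0 cab xy mm [-49.1 189.2] z 0.2962 yawerr deg -0.11 rp [3.141 0.004] F [ 0.2 -0.2  0.3] open 0.0001
0 [242.2 232.6] [294.1 110.4] [294.1 110.4] [347.22253213 208.08553585]
1 [210.6 232.7] [289.  114.1] [289.  114.1] [326.19947856 223.61869802]
2 [179.  232.8] [283.8 118. ] [283.8 118. ] [304.59438984 239.58190458]
3 [147.4 232.9] [278.4 122. ] [278.4 122. ] [282.38275573 255.99326525]
4 [115.8 233. ] [272.8 126.1] [272.8 126.1] [259.53867018 272.87192106]
5 [ 84.2 233.1] [267.2 130.3] [267.2 130.3] [236.03473053 290.23811883]
```

View pics/s4z.png

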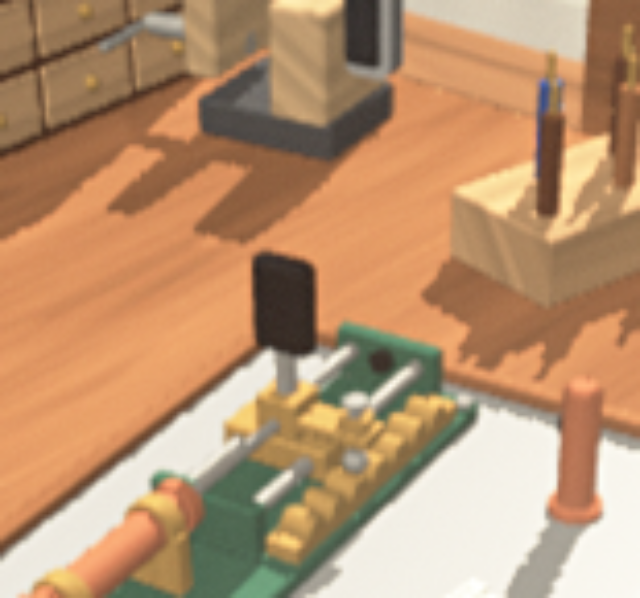

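View pics/w3.png

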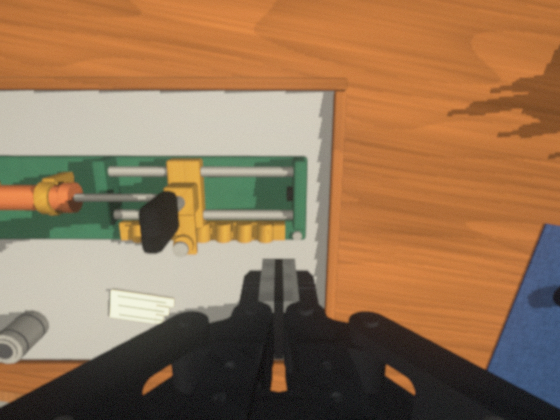

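```bash
python3 -m jog '[{"x":0,"y":-3.5,"z":0,"yaw":0},{"x":0,"y":-3.5,"z":0,"yaw":0},{"x":0,"y":-3.5,"z":0,"yaw":0},{"x":0,"y":-3.5,"z":0,"yaw":0},{"x":0,"y":-3.5,"z":0,"yaw":0}]'>/dev/null; python3 -m jog '[{"x":0,"y":-3.5,"z":0,"yaw":0},{"x":0,"y":-3.5,"z":0,"yaw":0},{"x":0,"y":-3.5,"z":0,"yaw":0},{"x":0,"y":-3.5,"z":0,"yaw":0},{"x":0,"y":-1.5,"z":0,"yaw":0}]'>/dev/null;python3 -m jog '[{"x":0,"y":0,"z":0,"yaw":0},{"x":0,"y":0,"z":0,"yaw":0},{"x":0,"y":0,"z":0,"yaw":0},{"x":0,"y":0,"z":0,"yaw":0}]'>/dev/null;python3 rel.py;python3 -c "
from h import *
save('wrist','w4.png');save('scene','s5.png')
from fit import W
p=np.load('p.npy')
print(proj('w4.png',W(p,(-.05,-.17,.203))),proj('w4.png',W(p,(-.05,-.1665,.203))))"
```

```text
t 15.27 cab xy mm [ -50.5 -138.4] z 0.2932 yawerr deg 0.08 rp [ 3.14e+00 -1.00e-03] F [-0.3 -0.5 -0.3] open -0.0002
[230.07380448 214.96905407] [235.37747259 214.97003046]
```

View pics/w4.png

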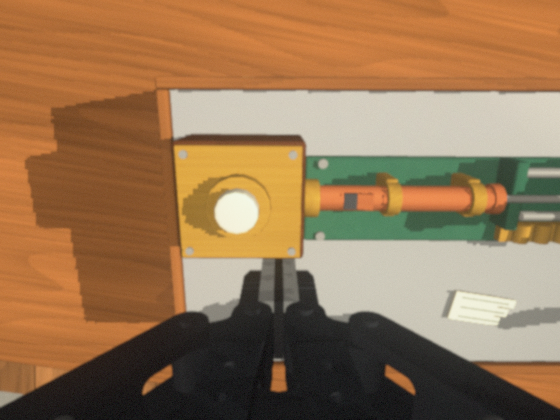

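View pics/s5.png

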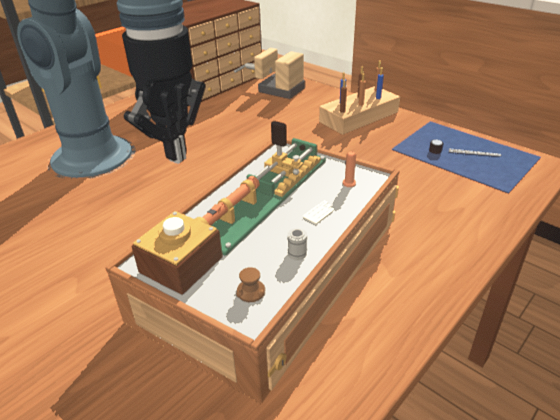

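```bash
python3 -c "
from h import *
p=np.load('p.npy');a=p[2]
for z in(.199,.203):
  d=ray('w4.png',237,212,z)[:2]-p[:2];print(np.cos(a)*d[0]+np.sin(a)*d[1],-np.sin(a)*d[0]+np.cos(a)*d[1])"
```

```text
-0.050838357483055555 -0.16582418481570155
-0.05204848981098131 -0.16536574560288836
```

```bash
python3 -m jog '[{"x":0.1,"y":-1.7,"z":0,"yaw":0},{"x":0,"y":-1,"z":1,"yaw":0},{"x":0,"y":0,"z":2.5,"yaw":0},{"x":0,"y":0,"z":2.5,"yaw":0},{"x":0,"y":0,"z":1.4,"yaw":0}]'>/dev/null;python3 -m jog '[{"x":0,"y":0,"z":0,"yaw":0},{"x":0,"y":0,"z":0,"yaw":0},{"x":0,"y":0,"z":0,"yaw":0},{"x":0,"y":0,"z":0,"yaw":0}]'>/dev/null;python3 rel.py; for i in 1 2 3 4; do python3 -m jog '[{"x":0,"y":0,"z":0.2,"yaw":0},{"x":0,"y":0,"z":0,"yaw":0}]' >/dev/null; python3 rel.py;done
```

```text
t 16.12 cab xy mm [ -51.  -168.9] z 0.222 yawerr deg -0.12 rp [-3.14e+00  3.00e-03] F [-0.3  0.9  0.8] open -0.0
t 16.28 cab xy mm [ -51.5 -168.6] z 0.2192 yawerr deg -0.12 rp [-3.141e+00  2.000e-03] F [ 1.   0.6 -0.3] open 0.0002
t 16.45 cab xy mm [ -52.  -168.3] z 0.2163 yawerr deg -0.12 rp [3.142 0.   ] F [-0.6  0.2  0.7] open -0.0001
t 16.62 cab xy mm [ -52.2 -168.2] z 0.2138 yawerr deg -0.12 rp [ 3.141e+00 -1.000e-03] F [ 0.1  0.  -0.5] open 0.0002
t 16.78 cab xy mm [ -52.3 -168.2] z 0.2118 yawerr deg -0.13 rp [ 3.141e+00 -1.000e-03] F [ 0.   0.1 -0. ] open -0.0
```

```bash
python3 -m jog '[{"x":-0.1,"y":0.25,"z":0.2,"yaw":0},{"x":0,"y":0,"z":0.2,"yaw":0},{"x":0,"y":0,"z":0,"yaw":0}]'>/dev/null;python3 rel.py; for i in 1 2 3 4 5; do python3 -m jog '[{"x":0,"y":0,"z":0.2,"yaw":0},{"x":0,"y":0,"z":0,"yaw":0}]' >/dev/null; python3 rel.py;done
```

```text
t 17.03 cab xy mm [ -51.1 -165.2] z 0.2076 yawerr deg -0.08 rp [ 3.141e+00 -1.000e-03] F [-0.8  0.6 -0.4] open -0.0001
t 17.2 cab xy mm [ -51.3 -165.7] z 0.2058 yawerr deg -0.12 rp [ 3.141e+00 -1.000e-03] F [ 0.5 -0.3  0.7] open -0.0002
t 17.37 cab xy mm [ -51.2 -165.8] z 0.2039 yawerr deg -0.13 rp [ 3.141e+00 -1.000e-03] F [-0.5  0.8 -0.2] open -0.0002
t 17.53 cab xy mm [ -50.9 -166. ] z 0.2023 yawerr deg -0.13 rp [-3.141  0.   ] F [-0.1  1.1  1.3] open -0.0001
t 17.7 cab xy mm [ -50.8 -166. ] z 0.2005 yawerr deg -0.13 rp [-3.141e+00  1.000e-03] F [0.1 0.1 2.9] open 0.0001
t 17.87 cab xy mm [ -50.8 -166. ] z 0.1986 yawerr deg -0.13 rp [-3.141e+00  1.000e-03] F [-0.3  0.1  2.2] open -0.0001
```

```bash
for i in 1 2 3 4 ; do python3 -m jog '[{"x":0,"y":0,"z":0.15,"yaw":0},{"x":0,"y":0,"z":0,"yaw":0}]' >/dev/null; python3 rel.py;done
```

```text
t 18.03 cab xy mm [ -50.8 -166.1] z 0.1971 yawerr deg -0.13 rp [-3.141e+00  1.000e-03] F [-1.  -0.3  5. ] open 0.0
t 18.2 cab xy mm [ -50.8 -166. ] z 0.1962 yawerr deg -0.13 rp [-3.142e+00  1.000e-03] F [-2.1 -0.2  7.1] open 0.0
t 18.37 cab xy mm [ -50.7 -166.1] z 0.1961 yawerr deg -0.14 rp [3.141e+00 1.000e-03] F [-3.7  1.2 11.9] open 0.0005
t 18.53 cab xy mm [ -50.7 -166.1] z 0.196 yawerr deg -0.14 rp [3.141e+00 1.000e-03] F [-6.   2.3 17.6] open 0.0
```

Bottomed at 0.196 (7 mm below first contact). Hold for a moment, then retreat.

```bash
python3 -m jog '[{"x":0,"y":0,"z":0,"yaw":0},{"x":0,"y":0,"z":0,"yaw":0},{"x":0,"y":0,"z":0,"yaw":0},{"x":0,"y":0,"z":0,"yaw":0},{"x":0,"y":0,"z":0,"yaw":0}]'>/dev/null;python3 rel.py; python3 -c "
from h import *
save('scene','s6.png')"; python3 -m jog '[{"x":0,"y":0,"z":-1,"yaw":0},{"x":0,"y":0,"z":-2,"yaw":0},{"x":0,"y":0,"z":-4,"yaw":0},{"x":0,"y":0,"z":-4,"yaw":0},{"x":0,"y":0,"z":-2,"yaw":0}]'; python3 -m jog '[{"x":3,"y":0,"z":0,"yaw":0},{"x":4,"y":0,"z":0,"yaw":0},{"x":3,"y":0,"z":0,"yaw":0},{"x":0,"y":0,"z":0,"yaw":0},{"x":0,"y":0,"z":0,"yaw":0}]'; python3 -c "
from h import *
save('scene','s7.png');save('top','t7.png')
a=cv2.imread('pics/s7.png');cv2.imwrite('pics/s7z.png',cv2.resize(a[100:390,100:410],(640,598),interpolation=cv2.INTER_CUBIC))
a=cv2.imread('pics/t7.png');cv2.imwrite('pics/t7z.png',cv2.resize(a[100:310,145:445],(800,560),interpolation=cv2.INTER_CUBIC))
"
```

```text
t 18.95 cab xy mm [ -50.7 -166.1] z 0.196 yawerr deg -0.14 rp [3.141e+00 2.000e-03] F [-6.6  2.  17.1] open 0.0
t: 19.42
position: [0.6141, -0.1711, 0.3265]
orientation: [-3.139, 0.005, -2.972]
contact_force: [0.1, -0.3, 0.3]
opening: -0.0
t: 19.83
position: [0.5119, -0.1882, 0.3214]
orientation: [3.14, -0.0, -2.974]
contact_force: [0.9, 0.6, -0.7]
opening: 0.0002
```

View pics/s7z.png

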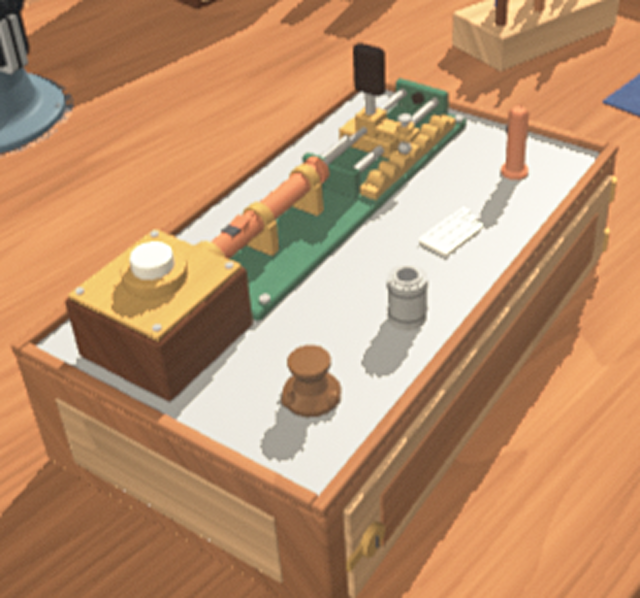

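View pics/t7z.png

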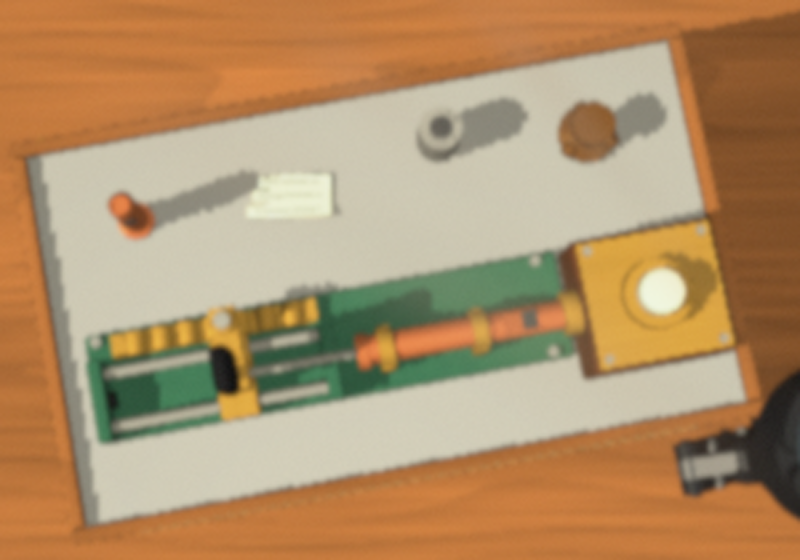

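View pics/s6.png

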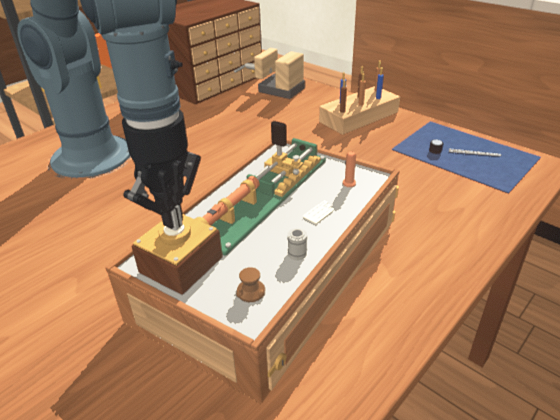

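```bash
python3 -c "
from plant import r
print(r.finish_job())"
```

```text
the job is handed in; nothing more can be done
None
```

I pushed the lever back to the closed stop, brought it forward to the third click, then pressed the wind key fully down and let it up. I handed the job in at about 20 s; no verdict is reported.

- **Closed stop:** the lever clicked back twice, then held still under 11 N, well above the roughly 6 N that moves it out of a notch.
- **Third click:** I felt three separate snaps, 18 mm apart, and backed off as soon as the third one released. The lever top showed at pixel (285, 258) in the zoomed scene picture, against a predicted (282, 256). In the last top view it sits one notch nearer the whistle than where it started, which fits a start at two clicks.
- **Wind key:** it travelled 7 mm from first contact and bottomed out at 17 N. I held it about 0.5 s, and the last picture shows it up again. I had no way to hear the whistle, so full travel is the only sign that it sounded.
- **Loose parts:** all four look unmoved in the before and after pictures, and the gripper is clear of everything.

**Disagreements:** my position fit from the first pictures was about 3.5 mm off along the cabinet. I corrected for this from where the finger touched the lever, and took the key's position from a closer wrist picture. The cabinet's rim also measured smaller than the stated 280 x 480 mm, so I left its size free in the fit.

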